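# Swap two setting rings into their own cradles

### The job

The large and the small setting ring have been put back in each other's cradles. Swap them, so that each ring ends fully home in the half-round cradle of its own size. The rings stay flat on the surface plate: slide them along it, never lift or tip them, and leave the other things standing about where they are.

Things in the scene. Friction and masses are not known exactly. Their poses are not given: they have to be found in the camera images.
- ring_large: large plain steel ring, outside diameter 100 mm, through bore 68 mm, 22 mm high, 0.5 to 0.9 kg, flat and loose on the plate. Origin: centre of its underside, z up its axis. Shut fingers put down into its bore can tow it any way; it trails behind them. Starts in the mouth of the small cradle, too big to enter, its centre about 28 mm in front of that cradle's origin
- ring_small: small plain steel ring, outside diameter 78 mm, through bore 54 mm, 22 mm high, 0.3 to 0.55 kg, flat and loose on the plate. Origin: centre of its underside, z up its axis. Can be towed by its bore like the large ring. Starts lying loosely inside the large cradle
- cradle_large: large aluminium half-round cradle, inner radius 51.5 mm, for the large ring. Fixed; opens to its own -x (towards the robot, yaw up to 0.25 rad); wall 16 mm high, 14 mm thick, 80 degrees each way round from its +x. Origin: centre of the half round, on the plate; its ring is home when centred there (1.5 mm farther along +x touches the back).
- cradle_small: small one, inner radius 40.5 mm, for the small ring. Fixed; opens to its own -x (towards the robot, yaw up to 0.25 rad); wall 16 mm high, 14 mm thick, 80 degrees each way round from its +x. Origin: centre of the half round, on the plate; its ring is home when centred there (1.5 mm farther along +x touches the back). Either may be the left one.
- bushing: flanged bushing 31 mm wide, 22 mm high, standing between the cradles; bystander (the plate on the robot's side of it and of the cradles is free); origin under its centre
- gear: spur gear 51 mm wide, 20 mm high, lying behind and left of the left-hand cradle; bystander; origin under its centre
- loupe: black loupe 42 mm wide, 39 mm high, left of the left-hand cradle; bystander (in front of it, x below 0.51, the plate is free as far as y = 0.27); origin under its centre
- stepped_shaft: steel stepped shaft 34 mm wide, 87 mm high, standing on end right of the right-hand cradle; bystander; origin under its centre
Mind the look-alikes: they are no part of the job. What is shaped like the ring_small but purple is not meant.

How it is judged:
By the outcome, as a careful person would: the job done as asked, in the order asked, and still so for the second after the job is handed in, with the robot touching nothing.
It also fails if it takes over 72 s, if anything falls off the work surface, if the arm or the gripper's body presses on something with over 40 N, if the wrist force passes 120 N, or if a joint passes its speed limit or range.

### The arm

A 6-joint arm with a two-finger parallel gripper is mounted at the origin on a cart in front of the work surface, level with it; the furniture and walls round the work are solid. World frame = base frame: x ahead of the robot, y to its left, z up, the work surface at z = 0. Lengths are in m, angles in rad, forces in N, time in s.
With the tool pointing down it reaches from about 0.225 to 0.875 m from the base axis. Payload 3.4 kg.
Tool frame: the origin (TCP) lies at the very end of the fingers, on their centre line; the grasp point (between the pads) lies 19 mm behind it; z points along the fingers, x is the direction in which the jaws open and shut, and the axes are right-handed (so a half turn about z gives the same grasp; the last joint's range is limited). The gripper opens to 85 mm and grips with 20 to 120 N. Pads are 22 mm wide; open, the fingers measure 114 mm over their backs; the gripper's body (76 mm by 85 mm) begins 54 mm behind the grasp point. The pads swing forward as they close: fully open they stand 13 mm farther back than shut.
Start: joints at [1.15, 0.276, 1.505, -0, 1.361, -0.121], TCP at [0.17, 0.549, 0.231] pointing down, gripper open.
Joint ranges: [-2.89, 2.89], [-0.75, 2.08], [0.22, 2.7], [-1.18, 4.32], [0.11, 2.71], [-2.7, 2.7]. Speed limits (rad/s): [2.57, 2.57, 3.14, 3.14, 3.14, 3.14].

### API

Orientations are given as a unit quaternion [w, x, y, z].
In Python, from rig import manip gives the robot as it stands.
- The arm moves only by the tool send_rows, never from a script. Its argument "increments" is a list of rows, each a list of 5 numbers: the opening, from 0 (shut) to 1 (fully open), then the shift along the tool's x, y, z in m, then the turn about the tool's z in rad. A call has 1 to 8 rows; each row shifts and turns the commanded pose from where the row before left it, along the tool's axes as they then stand; what a row does not reach is not made up. A row lasts 1/8 s, in which the tool goes at most 62.5 mm and 10.7 degrees, less where a joint would pass 70% of its speed; a pose out of reach is approached as far as the arm can. A call is refused whole if a number of a shift passes 0.0625 or a number of a turn 0.188, either way. A call with a gripper value outside its range is refused whole. The fingers move at their own pace and stop on an object; "squeeze" is the grip in N (left out, the last holds). Time passes only in rows, so rows that do not move let the fingers close. It gives the time, the measured TCP pose, the force and the opening at its end, in the units of the state.
- manip.get_state(): the state, without advancing time (a new reading comes with each control period).
- manip.get_image(name): name is "side" or "top" or "wrist"; returns the picture (400x640x3 uint8, red, green, blue); there is no depth.
- manip.calibration(name): a dict with "fx", "fy", "cx", "cy" (pixels), "distortion" ([k1, k2, p1, p2, k3] as OpenCV has them; the pictures are not rectified), "camera_from_world" (4x4, takes a point from world to camera coordinates). Camera axes: x right, y up, looking along -z (the intrinsics and any distortion apply to the point x, -y, -z); pixel columns grow to the right and rows downward; lengths in m; the calibration is good to about 2 mm. A picture is of the moment at which its call begins: read the wrist's pose just before it. calibration takes no time and is no camera call; for the wrist camera it gives the pose at the moment of the call.
- manip.sign_off(): hands the job in, once; it reports no verdict.
The state is a dict: "clock": time; "qpos": joint angles; "qd": joint speeds; "effort": joint torques, N m; "position": TCP position; "ee_rot": TCP orientation; "contact_force": force on the tool from outside, world axes, zero at the start; "moment": the same for the moment, N m; "width": finger opening in m.
Only numpy, scipy, OpenCV 4.12 (cv2) and the standard library are available. Lean on these libraries where they do the work, as an engineer would, in place of code of your own. Each camera call takes 0.05 s, during which the arm holds its last target.

## Working session

There is one attempt and no reset: what is moved stays moved. The work goes in short steps, Python scripts to look and compute and a tool call to move; the robot and the scene stay as the last step left them, time stands still between calls to the robot, and variables do not carry over. Pictures are saved under pics/ and viewed, and the job is handed in when it is done.

Besides the shell and the picture viewer there is one more tool, called after ">>>" in YAML: its name, and indented under it one key for each argument. send_rows: Moves the arm, as the interface text tells. Its arguments: {"type":"object","properties":{"increments":{"type":"array","items":{"type":"array","items":{"type":"number"}}},"squeeze":{"type":"number"}},"required":["increments"]}

```bash
mkdir -p pics
python3 - <<'E'
from rig import manip
import cv2
s=manip.get_state(); print(s)
for n in ["top","side"]:
    im=manip.get_image(n); cv2.imwrite(f"pics/{n}0.png",im[:,:,::-1])
    c=manip.calibration(n); print(n,c)
E
```

```text
{'clock': 0.0, 'qpos': array([ 1.15000056e+00,  2.76595072e-01,  1.50615076e+00, -4.03623936e-05,
        1.36067113e+00, -1.21026487e-01]), 'qd': array([ 5.11508768e-04,  3.91605099e-05,  3.42206934e-04,  1.45356028e-04,
       -1.14935622e-04, -5.08800400e-04]), 'effort': array([-1.29354245e-03, -4.16777980e+01, -2.45799494e+01, -5.72344125e-04,
        1.14522668e-02,  1.29561283e-05]), 'position': array([0.16961326, 0.54886093, 0.23043263]), 'ee_rot': array([ 4.66039897e-04,  8.04764134e-01,  5.93594016e-01, -7.84361908e-04]), 'contact_force': array([ 0.03268078, -0.12552622, -0.05183872]), 'moment': array([0.04213981, 0.00865095, 0.01542674]), 'width': 0.08527717473774561}
top {'fx': 494.4118898286829, 'fy': 494.4118898286829, 'cx': 320.0262402094957, 'cy': 201.63124003833784, 'distortion': array([-0.04138164,  0.        ,  0.        ,  0.        ,  0.        ]), 'camera_from_world': array([[ 8.55284242e-03, -9.99963047e-01,  8.68070577e-04,
        -1.63845297e-01],
       [ 9.82752646e-01,  8.56600065e-03,  1.84726446e-01,
        -5.37282297e-01],
       [-1.84727055e-01, -7.26837523e-04,  9.82789594e-01,
        -1.26236958e+00],
       [ 0.00000000e+00,  0.00000000e+00,  0.00000000e+00,
         1.00000000e+00]])}
side {'fx': 378.5011291340685, 'fy': 378.5011291340685, 'cx': 317.48710609624317, 'cy': 196.56897862653344, 'distortion': array([-0.01326439,  0.        ,  0.        ,  0.        ,  0.        ]), 'camera_from_world': array([[-0.0660633 ,  0.9977965 ,  0.00614702,  0.19709673],
       [-0.62402951, -0.04612199,  0.78003841,  0.29344367],
       [ 0.77860311,  0.04769599,  0.62570143, -1.41742927],
       [ 0.        ,  0.        ,  0.        ,  1.        ]])}
```

View pics/top0.png

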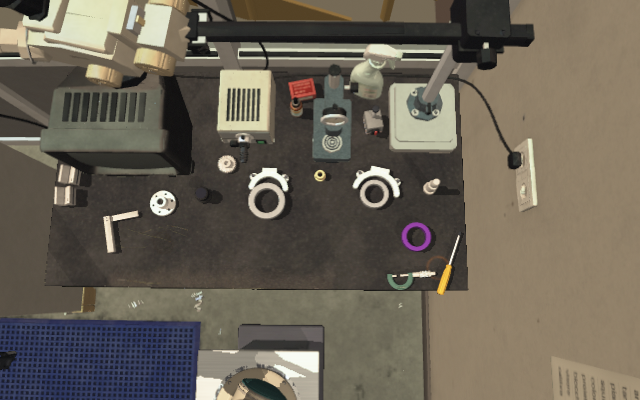

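View pics/side0.png

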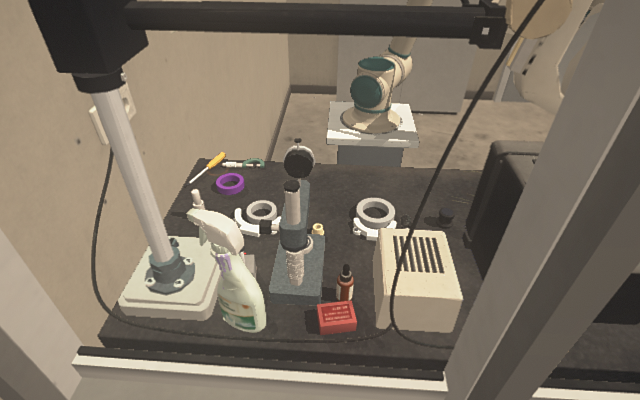

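Top view: the large grey ring is at (267,201) in front of the left, small cradle. The small grey ring is at (375,193) inside the right, large cradle. The purple ring at (417,236) is the decoy. I'll confirm this in an enlarged crop and get first estimates.

```bash
cat > h.py <<'E'
import numpy as np, cv2
from rig import manip
def K(c): return np.array([[c['fx'],0,c['cx']],[0,c['fy'],c['cy']],[0,0,1.]])
def px2w(c,uv,z):
    uv=np.asarray(uv,float).reshape(-1,1,2)
    n=cv2.undistortPoints(uv,K(c),np.asarray(c['distortion'])).reshape(-1,2)
    d=np.c_[n[:,0],-n[:,1],-np.ones(len(n))]
    T=np.asarray(c['camera_from_world']);R=T[:3,:3];t=T[:3,3]
    o=-R.T@t; D=d@R
    s=(z-o[2])/D[:,2]
    return o+D*s[:,None]
def w2px(c,P):
    P=np.asarray(P,float).reshape(-1,3);T=np.asarray(c['camera_from_world'])
    q=P@T[:3,:3].T+T[:3,3]; q=q*[1,-1,-1]
    return cv2.projectPoints(q,np.zeros(3),np.zeros(3),K(c),np.asarray(c['distortion']))[0].reshape(-1,2)
def circ(c,ctr,r,z,a0=0,a1=2*np.pi,n=80):
    a=np.linspace(a0,a1,n); return w2px(c,np.c_[ctr[0]+r*np.cos(a),ctr[1]+r*np.sin(a),np.full(n,z)])
def shot(n,f):
    c=manip.calibration(n); im=manip.get_image(n)[:,:,::-1].copy(); cv2.imwrite(f'pics/{f}.png',im); np.save(f'pics/{f}.npy',c,allow_pickle=True); return c,im
def load(f): return np.load(f'pics/{f}.npy',allow_pickle=True).item(), cv2.imread(f'pics/{f}.png')
E
python3 - <<'E'
from h import *
c=manip.calibration("top"); im=cv2.imread("pics/top0.png")
np.save('pics/top0.npy',c,allow_pickle=True)
cr=cv2.resize(im[150:250,230:450],None,fx=3.6,fy=3.6,interpolation=cv2.INTER_CUBIC); cv2.imwrite("pics/crop0.png",cr)
for n,uv,z in [("large",(267,201),.022),("small",(375,193),.022),("purple",(417,236),.022),("bush",(320,175),.02),("shaft",(431,187),.04),("loupe",(203,195),.03),("gear",(227,164),.02)]:
    print(n,px2w(c,uv,z).round(4))
E
```

```text
large [[ 0.5445 -0.0152  0.022 ]]
small [[ 0.5692 -0.3087  0.022 ]]
purple [[ 0.4524 -0.4201  0.022 ]]
bush [[ 0.6187 -0.1585  0.02  ]]
shaft [[ 0.5833 -0.4581  0.04  ]]
loupe [[0.558  0.1579 0.03  ]]
gear [[0.6478 0.0985 0.02  ]]
```

View pics/crop0.png

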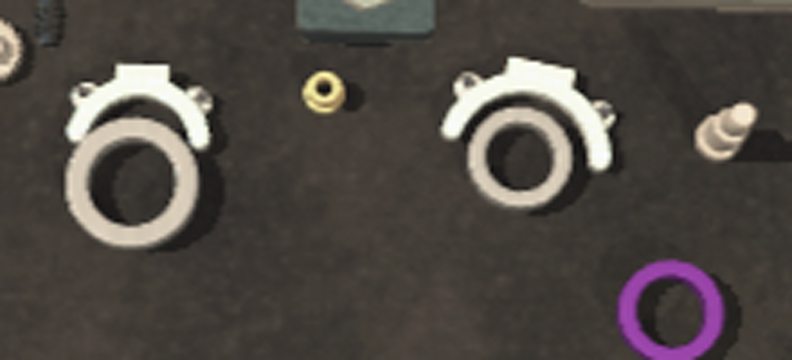

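Confirmed: left = small cradle with the large ring, right = large cradle with the small ring. The purple ring is the look-alike. Next I'll bring the wrist camera over the scene.

```bash
cat >> h.py <<'E'
def yaw(s=None):
    s=s or manip.get_state(); w,x,y,z=s['ee_rot']; return 2*np.arctan2(y,x)
def inc(target,ty,p=None,y0=None,n=None):
    """rows for going from pose to target xyz, yaw"""
    s=manip.get_state()
    p=np.array(s['position']) if p is None else np.array(p,float); y=yaw(s) if y0 is None else y0
    d=np.array(target)-p; dy=(ty-y+np.pi)%(2*np.pi)-np.pi
    n=n or int(max(np.ceil(np.abs(d).max()/.055),np.ceil(abs(dy)/.18),1))
    for i in range(n):
        w=d/n
        r=[w@[np.cos(y),np.sin(y),0], w@[np.sin(y),-np.cos(y),0], -w[2]]
        print([0]+[round(float(v),4) for v in r]+[round(-dy/n,4)])
        y+=dy/n
E
python3 -c "
from h import *
inc([0.44,-0.16,0.36],0,n=16)"
```

```text
[0, -0.0373, 0.0292, -0.0081, np.float64(0.0794)]
[0, -0.0349, 0.0321, -0.0081, np.float64(0.0794)]
[0, -0.0322, 0.0348, -0.0081, np.float64(0.0794)]
[0, -0.0294, 0.0372, -0.0081, np.float64(0.0794)]
[0, -0.0263, 0.0394, -0.0081, np.float64(0.0794)]
[0, -0.0231, 0.0414, -0.0081, np.float64(0.0794)]
[0, -0.0198, 0.0431, -0.0081, np.float64(0.0794)]
[0, -0.0163, 0.0445, -0.0081, np.float64(0.0794)]
[0, -0.0127, 0.0457, -0.0081, np.float64(0.0794)]
[0, -0.009, 0.0466, -0.0081, np.float64(0.0794)]
[0, -0.0053, 0.0471, -0.0081, np.float64(0.0794)]
[0, -0.0016, 0.0474, -0.0081, np.float64(0.0794)]
[0, 0.0022, 0.0474, -0.0081, np.float64(0.0794)]
[0, 0.006, 0.047, -0.0081, np.float64(0.0794)]
[0, 0.0097, 0.0464, -0.0081, np.float64(0.0794)]
[0, 0.0133, 0.0455, -0.0081, np.float64(0.0794)]
```

>>> send_rows:
  increments:
    - [0,-0.037,0.029,-0.008,0.079]
    - [0,-0.035,0.032,-0.008,0.079]
    - [0,-0.032,0.035,-0.008,0.079]
    - [0,-0.029,0.037,-0.008,0.079]
    - [0,-0.026,0.039,-0.008,0.079]
    - [0,-0.023,0.041,-0.008,0.079]
    - [0,-0.02,0.043,-0.008,0.079]
    - [0,-0.016,0.044,-0.008,0.079]

```text
clock: 1.1
position: [0.3049, 0.1959, 0.2954]
ee_rot: [0.0, 0.95, 0.313, 0.0]
contact_force: [1.0, 0.3, -0.6]
width: 0.0
```

>>> send_rows:
  increments:
    - [0,-0.013,0.046,-0.008,0.079]
    - [0,-0.009,0.046,-0.008,0.079]
    - [0,-0.005,0.047,-0.008,0.079]
    - [0,-0.002,0.047,-0.008,0.079]
    - [0,0.002,0.047,-0.008,0.079]
    - [0,0.006,0.047,-0.008,0.079]
    - [0,0.01,0.046,-0.008,0.079]
    - [0,0.013,0.045,-0.008,0.079]

```text
clock: 2.1
position: [0.4409, -0.156, 0.3592]
ee_rot: [-0.0, 1.0, 0.002, -0.0]
contact_force: [1.4, 0.1, -0.1]
width: 0.0003
```

```bash
python3 -c "
from h import *
c,im=shot('wrist','w1'); s=manip.get_state(); print(s['position'],yaw(s),s['width'],s['clock'])
print(c)"
```

```text
[ 0.44382224 -0.1621324   0.35929887] -0.0011421973927322488 8.735682173103355e-05 2.15
{'fx': 335.7457819141286, 'fy': 335.7457819141286, 'cx': 321.31783381721397, 'cy': 196.29408277251864, 'distortion': array([-0.03649004,  0.        ,  0.        ,  0.        ,  0.        ]), 'camera_from_world': array([[ 9.99995248e-01,  3.08240646e-03, -5.64870962e-05,
        -4.40446703e-01],
       [-2.98480384e-03,  9.63420082e-01, -2.67979173e-01,
         2.20638039e-01],
       [-7.71599931e-04,  2.67978068e-01,  9.63424704e-01,
        -4.60058206e-01],
       [ 0.00000000e+00,  0.00000000e+00,  0.00000000e+00,
         1.00000000e+00]])}
```

View pics/w1.png

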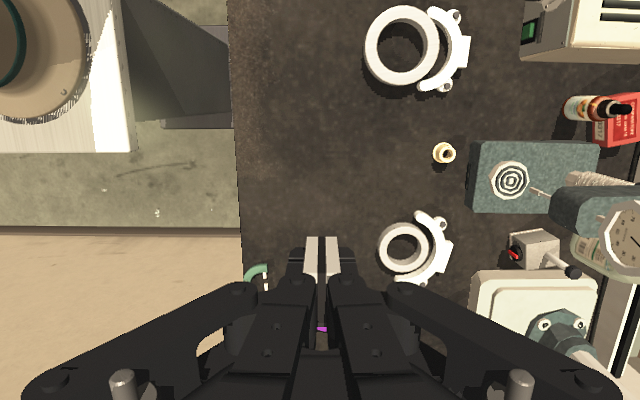

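Wrist view: large ring ≈(403,45) with the small cradle to its right, small ring ≈(403,247) in the large cradle, bushing (444,153). The arm had not quite settled, so I'll shoot again and fit.

Run:
```python
from h import *
manip.get_image('wrist')
c,im=shot('wrist','w2'); s=manip.get_state(); print(s['position'],s['qd'].round(4))
g=cv2.cvtColor(im,cv2.COLOR_BGR2GRAY)
z=np.hstack([cv2.resize(im[0:110,340:500],None,fx=2.4,fy=2.4*1,interpolation=cv2.INTER_CUBIC),cv2.resize(im[195:305,340:500],None,fx=2.4,fy=2.4,interpolation=cv2.INTER_CUBIC)])
cv2.imwrite('pics/w2z.png',z)
# bores: dark blobs inside bright
b=(g>150).astype(np.uint8)
cs,h=cv2.findContours(b,cv2.RETR_CCOMP,cv2.CHAIN_APPROX_NONE)
for k,ct in enumerate(cs):
    a=cv2.contourArea(ct)
    if a>300:
        m=ct.reshape(-1,2).mean(0)
        if 340<m[0]<500 and m[1]<310:
            W=px2w(c,ct.reshape(-1,2).astype(float),.022)[:,:2]
            A=np.c_[2*W,np.ones(len(W))]; q=np.linalg.lstsq(A,(W**2).sum(1),rcond=None)[0]
            r=np.sqrt(q[2]+q[0]**2+q[1]**2); print(k,h[0][k][3],m.round(1),a,'c',q[:2].round(4),'r',r.round(4))
```

```text
[ 0.44124401 -0.15631141  0.35852702] [ 0.0372 -0.0329  0.0397  0.0235  0.0232 -0.0004]
48 -1 [402.3 245. ] 1854.5 c [ 0.569  -0.3044] r 0.0396
49 48 [402.9 245.3] 791.0 c [ 0.5696 -0.3041] r 0.0258
72 -1 [427. 250.] 1430.0 c [ 0.5872 -0.308 ] r 0.0526
177 -1 [442.8 149.9] 346.5 c [ 0.6174 -0.1557] r 0.0153
213 -1 [426.7  43.7] 6276.0 c [ 0.5656 -0.0146] r 0.0562
215 213 [400.4  41.7] 2239.5 c [ 0.5475 -0.0128] r 0.0343
```

View pics/w2z.png

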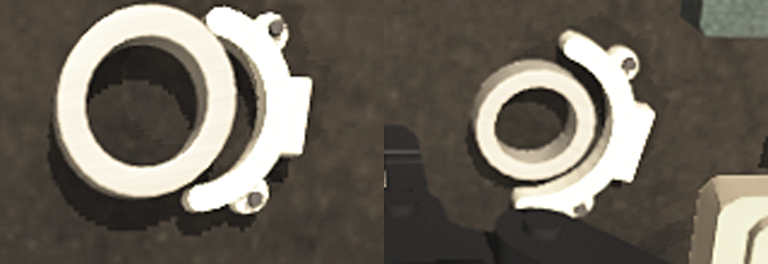

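The arm is still swaying. I'll let it settle and sample again.

>>> send_rows:
  increments:
    - [0,0,0,0,0]
    - [0,0,0,0,0]
    - [0,0,0,0,0]
    - [0,0,0,0,0]

```text
clock: 2.75
position: [0.4406, -0.154, 0.3595]
ee_rot: [0.0, 1.0, 0.004, 0.0]
contact_force: [-0.5, -0.5, 0.7]
width: -0.0001
```

```bash
cat > fit.py <<'E'
from h import *
from scipy.optimize import least_squares
def rings(c,im,lo=150,x0=0):
    g=cv2.cvtColor(im,cv2.COLOR_BGR2GRAY)
    cs,h=cv2.findContours((g>lo).astype(np.uint8),cv2.RETR_CCOMP,cv2.CHAIN_APPROX_NONE)
    for k,ct in enumerate(cs):
        if cv2.contourArea(ct)<300: continue
        W=px2w(c,ct.reshape(-1,2).astype(float),.022)[:,:2]
        q=np.linalg.lstsq(np.c_[2*W,np.ones(len(W))],(W**2).sum(1),rcond=None)[0]
        r=np.sqrt(q[2]+q[:2]@q[:2]); e=np.abs(np.hypot(*(W-q[:2]).T)-r).mean()
        if .012<r<.06 and .3<q[0]<.7: print(h[0][k][3]>=0 and 'hole' or 'blob',q[:2].round(4),'r',r.round(4),'e',e.round(4))
E
python3 - <<'E'
from fit import *
for i in range(3):
    c,im=shot('wrist',f'w3{i}'); s=manip.get_state(); print(s['position'],s['qd'].round(3)[:3]); rings(c,im)
E
```

```text
[ 0.44065866 -0.15412288  0.3594535 ] [-0.002  0.003 -0.002]
blob [ 0.451  -0.3212] r 0.0269 e 0.0081
blob [ 0.4333 -0.3214] r 0.0269 e 0.0085
blob [ 0.5689 -0.3044] r 0.0395 e 0.0015
hole [ 0.5698 -0.304 ] r 0.0257 e 0.0018
blob [ 0.5892 -0.3061] r 0.0508 e 0.0093
blob [ 0.6174 -0.1554] r 0.0153 e 0.001
blob [ 0.5656 -0.0148] r 0.0563 e 0.0104
hole [ 0.5476 -0.0125] r 0.0344 e 0.0003
[ 0.44072001 -0.15424399  0.35938787] [-0.005  0.004 -0.001]
blob [ 0.451  -0.3214] r 0.0269 e 0.0081
blob [ 0.4334 -0.3216] r 0.027 e 0.0085
blob [ 0.5689 -0.3043] r 0.0395 e 0.0015
hole [ 0.5696 -0.3039] r 0.0257 e 0.0018
blob [ 0.5891 -0.3061] r 0.0507 e 0.0093
blob [ 0.6174 -0.1555] r 0.0153 e 0.001
blob [ 0.5653 -0.0148] r 0.0561 e 0.0104
hole [ 0.5476 -0.0126] r 0.0344 e 0.0003
[ 0.44073158 -0.15435285  0.35937331] [-0.005  0.004 -0.001]
blob [ 0.451  -0.3215] r 0.0269 e 0.0084
blob [ 0.4335 -0.3217] r 0.027 e 0.0085
blob [ 0.5686 -0.304 ] r 0.0397 e 0.0017
hole [ 0.5695 -0.3039] r 0.0257 e 0.0018
blob [ 0.5892 -0.3063] r 0.051 e 0.0091
blob [ 0.6174 -0.1555] r 0.0153 e 0.001
blob [ 0.5654 -0.0147] r 0.0561 e 0.0104
hole [ 0.5476 -0.0126] r 0.0344 e 0.0003
```

Settled. Large ring at (0.5476,−0.0126), small at about (0.569,−0.304). First job: clear the large ring out of the way. I'll go above its bore.

>>> send_rows:
  increments:
    - [0,0.018,-0.023,0.03,0.008]
    - [0,0.018,-0.0236,0.045,0]
    - [0,0.018,-0.0236,0.055,0]
    - [0,0.018,-0.0236,0.055,0]
    - [0,0.018,-0.0236,0.055,0]
    - [0,0.017,-0.0236,0.04,0]
    - [0,0,0,0.02,0]
    - [0,0,0,0,0]

```text
clock: 3.9
position: [0.5465, -0.013, 0.0575]
ee_rot: [-0.0, 1.0, -0.0, -0.002]
contact_force: [-0.0, -0.2, 0.3]
width: 0.0001
```

>>> send_rows:
  increments:
    - [0,0,0,0,0]
    - [0,0,0,0,0]
    - [0,0,0,0,0]

```text
clock: 4.28
position: [0.5483, -0.0139, 0.0604]
ee_rot: [0.0, 1.0, -0.001, 0.001]
contact_force: [0.0, 0.2, -0.2]
width: -0.0002
```

Run:
```python
from fit import *
c,im=shot('wrist','w4'); s=manip.get_state(); print(s['position'],yaw(s),s['qd'].round(3)[:3]); rings(c,im)
```

```text
[ 0.5481492  -0.01382104  0.06020832] -0.0014418120171983402 [0.001 0.005 0.003]
blob [ 0.3257 -0.1161] r 0.0221 e 0.0078
blob [ 0.5664 -0.0108] r 0.0512 e 0.0125
blob [0.6467 0.0947] r 0.0168 e 0.0049
```

View pics/w4.png

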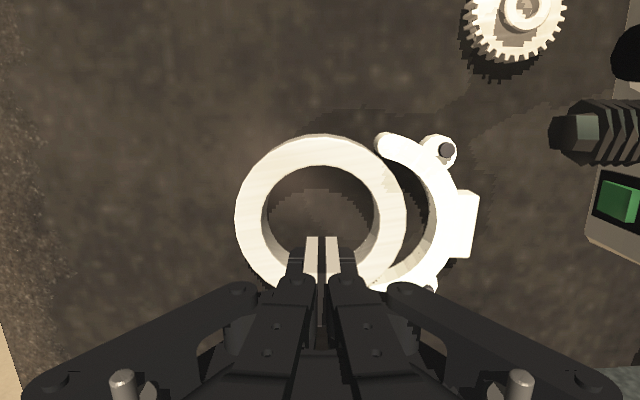

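Over the bore with clearance all round. I'll lower gently.

>>> send_rows:
  increments:
    - [0,0,0,0.015,0]
    - [0,0,0,0.02,0]
    - [0,0,0,0.012,0]
    - [0,0,0,0.005,0]
    - [0,0,0,0,0]
    - [0,-0.005,0,0,0]
    - [0,-0.01,0,0,0]
    - [0,-0.01,0,0,0]

```text
clock: 5.32
position: [0.5233, -0.0136, 0.0079]
ee_rot: [0.0, 1.0, -0.001, 0.002]
contact_force: [3.8, 0.4, -1.0]
width: 0.0002
```

>>> send_rows:
  increments:
    - [0,-0.01,0,0,0]
    - [0,-0.01,0,0,0]
    - [0,-0.015,0,0,0]
    - [0,-0.015,0,0,0]
    - [0,-0.015,0,0,0]
    - [0,-0.015,0,0,0]

```text
clock: 6.08
position: [0.4424, -0.0136, 0.0076]
ee_rot: [0.0, 1.0, -0.001, 0.001]
contact_force: [5.0, -0.4, 2.3]
width: -0.0004
```

>>> send_rows:
  increments:
    - [0,-0.01,0.012,0,0]
    - [0,-0.01,0.018,0,0]
    - [0,-0.01,0.018,0,0]
    - [0,-0.01,0.018,0,0]
    - [0,-0.01,0.018,0,0]
    - [0,-0.01,0.018,0,0]
    - [0,-0.01,0.018,0,0]
    - [0,-0.01,0.018,0,0]

```text
clock: 7.08
position: [0.3597, -0.1489, 0.007]
ee_rot: [-0.003, 1.0, -0.002, -0.002]
contact_force: [3.6, 5.5, 5.2]
width: 0.0002
```

>>> send_rows:
  increments:
    - [0,-0.007,0.012,0,0]
    - [0,-0.004,0.008,0,0]
    - [0,0,0.003,0,0]
    - [0,0,0,0,0]
    - [0,0,0,0,0]

```text
clock: 7.7
position: [0.3479, -0.171, 0.0066]
ee_rot: [-0.003, 1.0, -0.001, -0.003]
contact_force: [1.2, 5.8, 4.4]
width: 0.0003
```

>>> send_rows:
  increments:
    - [0,0.006,-0.008,0,0]
    - [0,0.004,-0.006,-0.01,0]
    - [0,0,0,-0.03,0]
    - [0,0.01,0,-0.055,0]
    - [0,0.02,0,-0.055,0]
    - [0,0.02,0,-0.055,0]
    - [0,0.02,0,-0.055,0]
    - [0,0.01,0,-0.055,0]

```text
clock: 8.7
position: [0.4419, -0.1598, 0.3247]
ee_rot: [0.0, 1.0, -0.0, 0.0]
contact_force: [0.2, -0.8, 0.2]
width: 0.0
```

>>> send_rows:
  increments:
    - [0,0,0,-0.03,0]
    - [0,0,0,0,0]
    - [0,0,0,0,0]
    - [0,0,0,0,0]
    - [0,0,0,0,0]

```text
clock: 9.32
position: [0.4411, -0.1602, 0.3512]
ee_rot: [-0.001, 1.0, -0.001, -0.001]
contact_force: [-0.7, 0.2, 0.5]
width: -0.0
```

Run:
```python
from fit import *
c,im=shot('wrist','w5'); s=manip.get_state(); print(s['position'],yaw(s),s['qd'].round(3)[:3]); rings(c,im)
```

```text
[ 0.44119003 -0.16027432  0.35140169] -0.0011115558734879104 [-0.    -0.003 -0.008]
blob [ 0.4495 -0.3227] r 0.0262 e 0.0082
blob [ 0.4313 -0.3231] r 0.0264 e 0.0083
blob [ 0.5688 -0.3043] r 0.0396 e 0.0015
hole [ 0.5695 -0.3037] r 0.0256 e 0.0019
blob [ 0.5891 -0.3073] r 0.0515 e 0.0093
blob [ 0.6174 -0.1556] r 0.0155 e 0.001
blob [ 0.3546 -0.149 ] r 0.0491 e 0.0004
hole [ 0.3549 -0.1479] r 0.0338 e 0.001
blob [ 0.5918 -0.0176] r 0.0436 e 0.0088
```

View pics/w5.png

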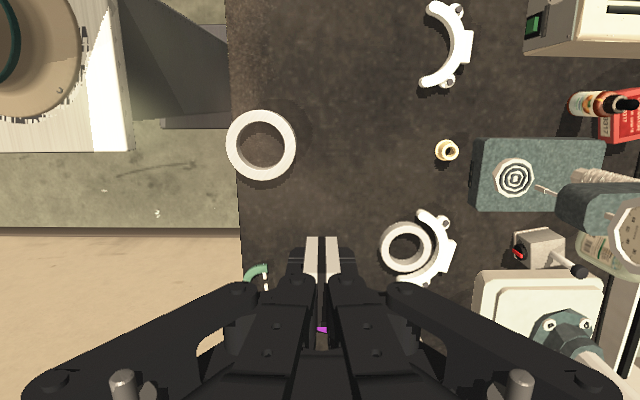

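Large ring is parked at (260,145), close to the plate's front edge, so I'll check the margin. Then I'll fit the cradles.

```bash
cat > crad.py <<'E'
from fit import *
from scipy.ndimage import map_coordinates
def cradle(c,im,R,x0):
    g=cv2.GaussianBlur(cv2.cvtColor(im,cv2.COLOR_BGR2GRAY).astype(float),(0,0),.6)
    al=np.deg2rad(np.linspace(-76,76,70))
    def samp(p,r,z=.016):
        a=al+p[2]; q=w2px(c,np.c_[p[0]+r*np.cos(a),p[1]+r*np.sin(a),np.full(a.size,z)])
        return map_coordinates(g,[q[:,1],q[:,0]],order=1,mode='nearest')
    A=np.deg2rad(np.linspace(80,100,9))
    def cost(p):
        top=np.mean([samp(p,R+d).clip(0,240) for d in (.002,.0045,.007,.0095,.012)],0)
        out=samp(p,R+.014+.003); 
        inn=samp(p,R-.002)
        # end points: on tip vs beyond tip
        e=0
        for s in(-1,1):
            for r in(.004,.007,.010):
                for ang,w in ((74,1),(101,-1)):
                    a=p[2]+s*np.deg2rad(ang) if w>0 else p[2]+s*(np.deg2rad(80)+ .011/(R+.007))
                    q=w2px(c,[p[0]+(R+r)*np.cos(a),p[1]+(R+r)*np.sin(a),.016])[0]
                    e+=w*map_coordinates(g,[[q[1]],[q[0]]],order=1)[0].clip(0,240)
        return -(top.mean()*3-np.median(out)-inn.mean()*.7)-e/12*1.0
    from scipy.optimize import differential_evolution
    b=[(x0[0]-.02,x0[0]+.02),(x0[1]-.02,x0[1]+.02),(-.3,.3)]
    r=differential_evolution(cost,b,seed=1,tol=1e-6,maxiter=120,popsize=12)
    return r.x,r.fun
def draw(c,v,p,R,col=(0,0,255)):
    for r in(R,R+.014):
        a=np.deg2rad(80); q=circ(c,p,r,.016,p[2]-a,p[2]+a); cv2.polylines(v,[np.round(q*S-OFF).astype(np.int32)],False,col,1)
E
python3 - <<'E'
from crad import *
import crad
c,im=load('w5')
print('edge',px2w(c,[[234,80],[241,210]],0).round(4))
ps,f=cradle(c,im,.0405,(.577,-.013)); print('small',ps.round(4),f)
pl,f=cradle(c,im,.0515,(.572,-.306)); print('large',pl.round(4),f)
S=5
for nm,p,R,o in(('s',ps,.0405,(400,0)),('l',pl,.0515,(360,195))):
    v=cv2.resize(im[o[1]:o[1]+115,o[0]:o[0]+110],None,fx=S,fy=S,interpolation=cv2.INTER_CUBIC)
    crad.S=S; crad.OFF=np.array(o)*S-2; draw(c,v,p,R); cv2.imwrite(f'pics/c_{nm}.png',v)
a=cv2.imread('pics/c_s.png');b=cv2.imread('pics/c_l.png')
cv2.imwrite('pics/c.png',cv2.resize(np.hstack([a,b]),None,fx=.72,fy=.72))
E
```

```text
edge [[ 0.3181 -0.0598  0.    ]
 [ 0.3158 -0.2513  0.    ]]
small [ 0.5755 -0.0146 -0.0433] -561.3397069663348
large [ 0.5718 -0.3101  0.0104] -541.0317744642018
```

View pics/c.png

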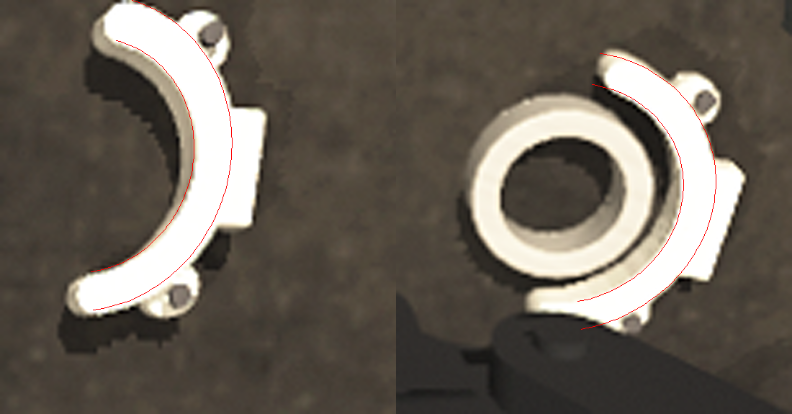

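Large ring at x≈0.355 overhangs the edge by about 12 mm. It is stable, with its centre 38 mm inboard. The cradle yaw fits are poor (tips don't match), so I'll take closer views.

>>> send_rows:
  increments:
    - [0,0.015,-0.02,0.02,0]
    - [0,0.02,-0.02,0.03,0]
    - [0,0.02,-0.02,0.03,0]
    - [0,0.01,-0.01,0.02,0]
    - [0,0,0,0,0]
    - [0,0,0,0,0]
    - [0,0,0,0,0]
    - [0,0,0,0,0]

```text
clock: 10.38
position: [0.5067, -0.0911, 0.2532]
ee_rot: [0.0, 1.0, -0.001, 0.001]
contact_force: [-0.4, 0.1, -0.2]
width: -0.0001
```

Run:
```python
from fit import *
c,im=shot('wrist','w6'); s=manip.get_state(); print(s['position'],yaw(s),s['qd'].round(3)[:3])
```

```text
[ 0.50669002 -0.09095322  0.25306472] -0.0017101311409145686 [0.003 0.003 0.005]
```

View pics/w6.png

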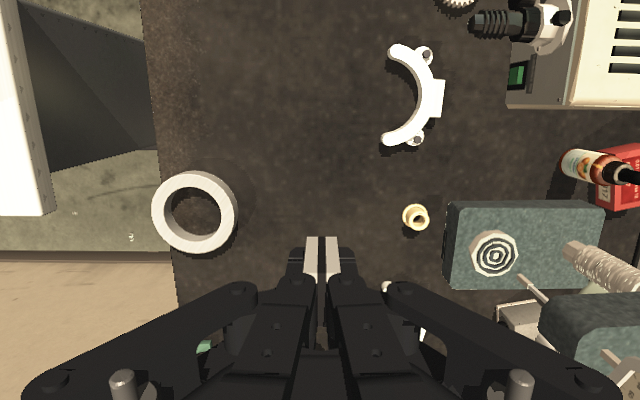

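>>> send_rows:
  increments:
    - [0,0,0.03,0,0]
    - [0,0,0.06,0,0]
    - [0,0,0.06,0,0]
    - [0,0,0.06,0,0]
    - [0,0,0.06,0,0]
    - [0,0,0.03,0,0]
    - [0,0,0,0,0]
    - [0,0,0,0,0]

```text
clock: 11.42
position: [0.5061, -0.3898, 0.2523]
ee_rot: [-0.001, 1.0, -0.001, -0.0]
contact_force: [0.5, 0.4, 0.3]
width: -0.0002
```

>>> send_rows:
  increments:
    - [0,0,0,0,0]
    - [0,0,0,0,0]
    - [0,0,0,0,0]

```text
clock: 11.8
position: [0.5066, -0.3898, 0.2526]
ee_rot: [0.0, 1.0, -0.0, 0.0]
contact_force: [-0.4, 0.2, -0.6]
width: -0.0003
```

Run:
```python
from fit import *
c,im=shot('wrist','w7'); s=manip.get_state(); print(s['position'],yaw(s),s['qd'].round(3)[:3]); rings(c,im)
```

```text
[ 0.50652118 -0.38997966  0.25249205] -0.00029676459233163413 [-0.003  0.004 -0.002]
blob [ 0.3577 -0.6271] r 0.0189 e 0.0058
blob [ 0.5139 -0.5044] r 0.0207 e 0.0063
blob [ 0.4997 -0.5048] r 0.0209 e 0.0066
blob [ 0.5955 -0.4688] r 0.0245 e 0.0065
blob [ 0.3512 -0.3987] r 0.0382 e 0.0144
blob [ 0.5695 -0.3069] r 0.0381 e 0.0003
hole [ 0.5695 -0.3067] r 0.0271 e 0.0004
blob [ 0.5869 -0.3137] r 0.053 e 0.0089
```

View pics/w7.png

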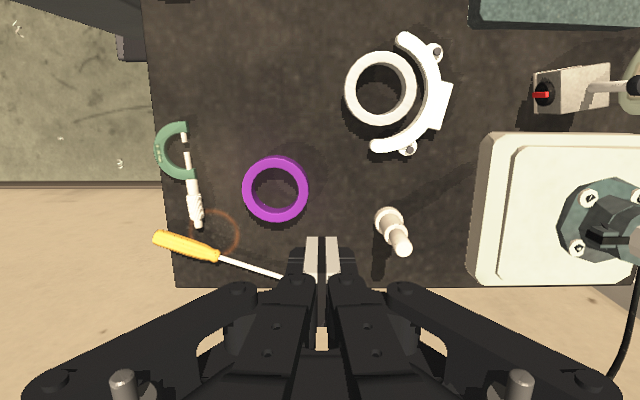

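Small grey ring at (381,88) in the large cradle, centre (0.5695,−0.3068). Purple ring at (275,189) is left alone. Now fit the cradles from the closer views with tip caps modelled.

```bash
cat > crad2.py <<'E'
from fit import *
from scipy.optimize import differential_evolution
def outline(p,R,h=.016):
    a=np.deg2rad(80);t=.014
    A=np.linspace(-a,a,60)
    o=np.c_[(R+t)*np.cos(A),(R+t)*np.sin(A)]
    b=np.linspace(0,np.pi,14)[1:-1]
    m=R+t/2
    cap1=np.array([[m*np.cos(a)+t/2*np.cos(a+x),m*np.sin(a)+t/2*np.sin(a+x)] for x in b])
    i=np.c_[R*np.cos(A[::-1]),R*np.sin(A[::-1])]
    cap2=cap1[::-1]*[1,-1]
    q=np.vstack([o,cap1,i,cap2])
    cs,sn=np.cos(p[2]),np.sin(p[2])
    return np.c_[q[:,0]*cs-q[:,1]*sn+p[0],q[:,0]*sn+q[:,1]*cs+p[1],np.full(len(q),h)]
def fitc(c,im,R,x0,th,box):
    u,v,w,h=box; S=4
    m=(cv2.resize(cv2.cvtColor(im,cv2.COLOR_BGR2GRAY)[v:v+h,u:u+w],None,fx=S,fy=S,interpolation=cv2.INTER_LINEAR)>th).astype(np.uint8)
    def poly(p): return np.round((w2px(c,outline(p,R))-[u,v]+.5)*S-.5).astype(np.int32)
    def cost(p):
        k=np.zeros_like(m); cv2.fillPoly(k,[poly(p)],1)
        d=cv2.dilate(k,np.ones((9,9),np.uint8))-k
        return -(m[k>0].mean()*3 - m[d>0].mean()*2.)
    r=differential_evolution(cost,[(x0[0]-.015,x0[0]+.015),(x0[1]-.015,x0[1]+.015),(-.35,.35)],seed=2,maxiter=80,popsize=12,tol=1e-5)
    vis=cv2.resize(im[v:v+h,u:u+w],None,fx=S,fy=S,interpolation=cv2.INTER_CUBIC)
    cv2.polylines(vis,[poly(r.x)],True,(0,0,255),1)
    return r.x,r.fun,vis
E
python3 - <<'E'
from crad2 import *
vs=[]
for f,R,x0,box in(('w6',.0405,(.576,-.015),(375,35,90,125)),('w7',.0515,(.572,-.310),(340,20,120,145))):
    c,im=load(f)
    for th in(215,235,248):
        p,fun,vis=fitc(c,im,R,x0,th,box); print(f,th,p.round(4),round(fun,3))
        if th==235: vs.append(cv2.resize(vis,(0,0),fx=.95,fy=.95))
H=max(v.shape[0] for v in vs)
cv2.imwrite('pics/c2.png',np.hstack([cv2.copyMakeBorder(v,0,H-v.shape[0],0,4,0) for v in vs]))
E
```

```text
w6 215 [ 0.5765 -0.0153 -0.0424] -2.323
w6 235 [ 0.5767 -0.0154 -0.0413] -2.483
w6 248 [ 0.5769 -0.0154 -0.0416] -2.509
w7 215 [ 0.5709 -0.3098 -0.2113] -2.158
w7 235 [ 0.5711 -0.3097 -0.2149] -2.411
w7 248 [ 0.5714 -0.3097 -0.2149] -2.51
```

View pics/c2.png

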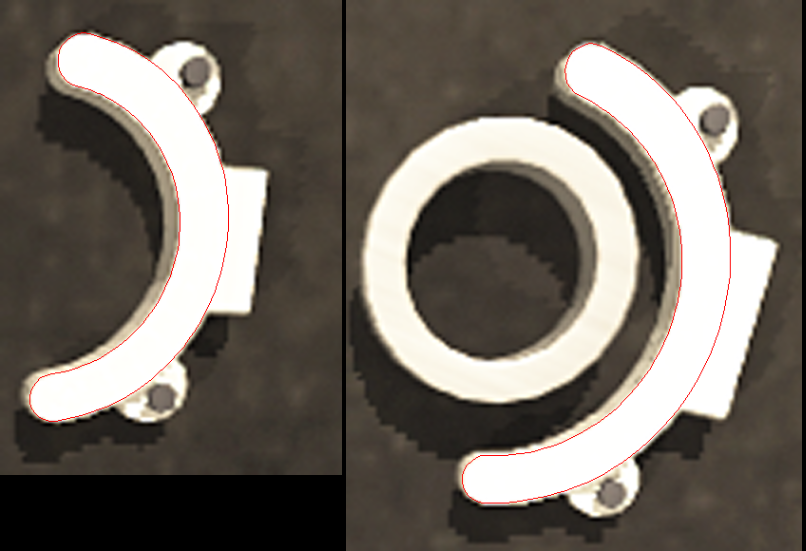

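Both outlines match well: cradle_small ≈ (0.5767, −0.0153, yaw −0.042), cradle_large ≈ (0.5712, −0.3097, yaw −0.214). Now over the small ring's bore.

>>> send_rows:
  increments:
    - [0,0.01,-0.013,0.02,0]
    - [0,0.018,-0.023,0.05,0]
    - [0,0.018,-0.023,0.055,0]
    - [0,0.012,-0.017,0.045,0]
    - [0,0.005,-0.007,0.02,0]
    - [0,0,0,0,0]
    - [0,0,0,0,0]
    - [0,0,0,0,0]

```text
clock: 12.85
position: [0.5701, -0.3087, 0.064]
ee_rot: [0.001, 1.0, -0.001, 0.001]
contact_force: [-0.7, -0.1, -0.4]
width: -0.0003
```

Run:
```python
from fit import *
c,im=shot('wrist','w8'); s=manip.get_state(); print(s['position'],yaw(s),s['qd'].round(3)[:3]); rings(c,im)
```

```text
[ 0.56995738 -0.30858516  0.06383306] -0.0016535974972435058 [-0.     0.002  0.006]
blob [ 0.3615 -0.3987] r 0.0208 e 0.0079
blob [ 0.5697 -0.3035] r 0.0321 e 0.0067
blob [ 0.6012 -0.3021] r 0.042 e 0.0092
```

View pics/w8.png

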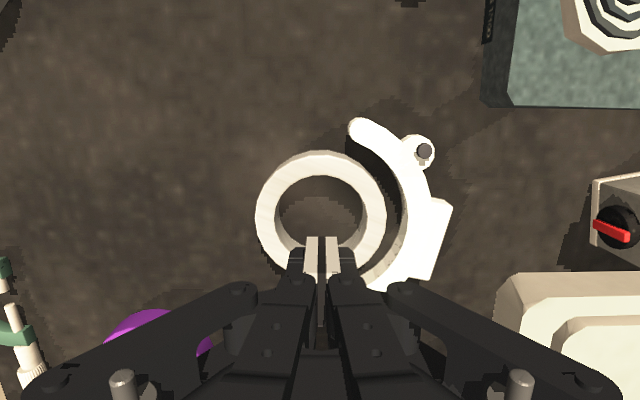

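>>> send_rows:
  increments:
    - [0,0,-0.001,0.015,0]
    - [0,0,-0.001,0.022,0]
    - [0,0,0,0.014,0]
    - [0,0,0,0.006,0]
    - [0,0,0,0,0]
    - [0,-0.005,-0.001,0,0]
    - [0,-0.01,-0.002,0,0]
    - [0,-0.01,-0.002,0,0]

```text
clock: 13.9
position: [0.545, -0.301, 0.006]
ee_rot: [0.001, 1.0, -0.001, 0.001]
contact_force: [3.1, -0.3, -0.7]
width: 0.0002
```

>>> send_rows:
  increments:
    - [0,-0.012,-0.003,0,0]
    - [0,-0.015,-0.003,0,0]
    - [0,-0.015,-0.003,0,0]
    - [0,-0.015,-0.003,0,0]
    - [0,-0.014,-0.003,0,0]
    - [0,-0.008,-0.006,0,0]

```text
clock: 14.65
position: [0.4649, -0.2801, 0.0057]
ee_rot: [0.001, 1.0, -0.001, 0.001]
contact_force: [3.8, -2.4, 2.8]
width: 0.0004
```

>>> send_rows:
  increments:
    - [0,0,-0.01,0,0]
    - [0,0.001,-0.016,0,0]
    - [0,0.001,-0.018,0,0]
    - [0,0.001,-0.018,0,0]
    - [0,0.001,-0.018,0,0]
    - [0,0.001,-0.018,0,0]
    - [0,0.001,-0.018,0,0]
    - [0,0.001,-0.018,0,0]

```text
clock: 15.65
position: [0.4722, -0.1438, 0.0051]
ee_rot: [-0.0, 1.0, -0.001, -0.0]
contact_force: [-0.3, -2.4, -1.7]
width: -0.0002
```

>>> send_rows:
  increments:
    - [0,0.001,-0.018,0,0]
    - [0,0.001,-0.018,0,0]
    - [0,0.001,-0.018,0,0]
    - [0,0.001,-0.018,0,0]
    - [0,0.001,-0.018,0,0]
    - [0,0,-0.018,0,0]
    - [0,0,-0.018,0,0]
    - [0,0,-0.014,0,0]

```text
clock: 16.65
position: [0.4776, -0.0043, 0.0053]
ee_rot: [0.0, 1.0, -0.0, -0.0]
contact_force: [-0.2, -2.4, -2.2]
width: 0.0
```

>>> send_rows:
  increments:
    - [0,0,-0.01,0,0]
    - [0,0,-0.005,0,0]
    - [0,0,0,0,0]
    - [0,0,0,0,0]

```text
clock: 17.15
position: [0.4779, 0.0096, 0.0054]
ee_rot: [-0.0, 1.0, -0.001, 0.0]
contact_force: [-0.6, -0.6, 0.4]
width: 0.0003
```

Run:
```python
from fit import *
c,im=shot('wrist','w9'); ct,it=shot('top','t9'); s=manip.get_state(); print(s['position'],yaw(s),s['qd'].round(3)[:3]); rings(ct,it,140)
```

```text
[0.47780908 0.0094046  0.00533409] -0.0017446090229008347 [-0.001 -0.     0.001]
blob [ 0.3544 -0.1486] r 0.0484 e 0.0007
hole [ 0.3542 -0.1484] r 0.0351 e 0.0007
blob [0.537  0.2706] r 0.0337 e 0.0006
blob [ 0.5923 -0.0177] r 0.0429 e 0.0077
blob [ 0.5848 -0.3115] r 0.0545 e 0.0081
```

View pics/w9.png

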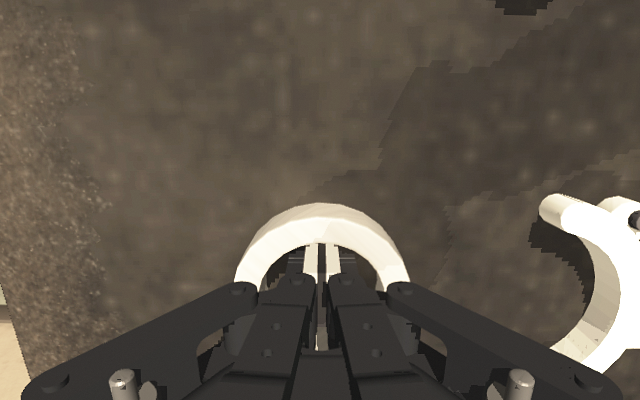

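Small ring is towed in front of the small cradle. Now centre the fingers on the cradle's axis and tow along +x, stopping before the mouth.

>>> send_rows:
  increments:
    - [0,0,0.01,0,0]
    - [0,0.003,0.011,0,0]
    - [0,0.006,0,0,0]
    - [0,0.006,0,0,0]
    - [0,0.01,0,0,0]
    - [0,0.012,0.001,0,0]
    - [0,0.012,0.001,0,0]
    - [0,0.007,0,0,0]

```text
clock: 18.25
position: [0.5319, -0.0129, 0.0049]
ee_rot: [-0.0, 1.0, -0.0, -0.002]
contact_force: [-5.4, 0.8, 4.4]
width: 0.0003
```

>>> send_rows:
  increments:
    - [0,0,0,0,0]
    - [0,0,0,0,0]

```text
clock: 18.5
position: [0.5341, -0.0133, 0.0051]
ee_rot: [-0.0, 1.0, -0.0, 0.0]
contact_force: [-1.4, 0.8, -1.7]
width: 0.0001
```

```bash
cat >> fit.py <<'E'
def arc(c,im,R,guess,amin,amax,z=.022,span=.012):
    """outer edge of ring of known radius: brightest->dark radial step, angles in world"""
    g=cv2.GaussianBlur(cv2.cvtColor(im,cv2.COLOR_BGR2GRAY).astype(np.float32),(0,0),1)
    p=np.array(guess,float)
    for it in range(6):
        a=np.linspace(amin,amax,60); rr=np.arange(R-span,R+span,.0004)
        P=np.stack([p[0]+np.outer(np.cos(a),rr),p[1]+np.outer(np.sin(a),rr),np.full((60,rr.size),z)],-1)
        q=w2px(c,P.reshape(-1,3)).astype(np.float32).reshape(60,-1,2)
        v=cv2.remap(g,q[...,0],q[...,1],cv2.INTER_LINEAR)
        d=v[:,:-4]-v[:,4:]; k=d.argmax(1); e=rr[k+2]; ok=d.max(1)>25
        W=np.c_[p[0]+e*np.cos(a),p[1]+e*np.sin(a)][ok]
        f=least_squares(lambda x:np.hypot(*(W-x).T)-R,p,loss='soft_l1',f_scale=.001); p=f.x
        span=.006
    return p, np.abs(f.fun).mean(), ok.sum()
E
python3 - <<'E'
from fit import *
c,im=shot('wrist','w10'); s=manip.get_state(); print(s['position'],yaw(s),s['qd'].round(3)[:3])
for g in((.52,-.012),(.524,-.009)): print(arc(c,im,.039,g,.5,2.6))
p=arc(c,im,.039,g,.5,2.6)[0]
cv2.polylines(im,[np.round(circ(c,p,.039,.022)).astype(np.int32)],True,(0,0,255),1);cv2.imwrite('pics/w10v.png',im)
E
```

```text
[ 0.53409769 -0.01329359  0.00516933] -0.0010026652369977643 [-0.    -0.003 -0.   ]
(array([ 0.5223363 , -0.00962713]), np.float64(0.0008881131309227077), np.int64(60))
(array([ 0.52231818, -0.00961677]), np.float64(0.0009077093470051631), np.int64(60))
```

View pics/w10v.png

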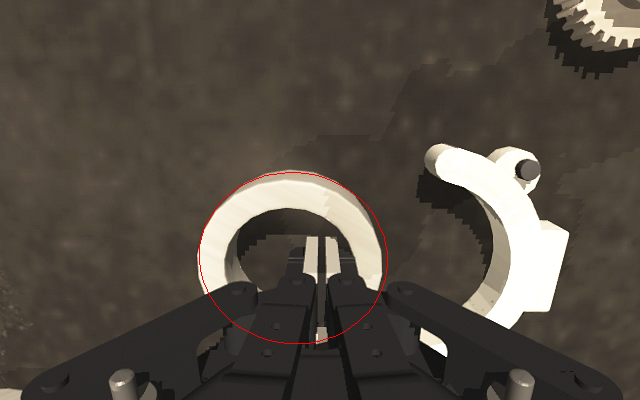

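The red fit includes a bit of the side wall. The ring is about at (0.522, −0.012), on axis, trailing the fingers by ~12 mm. I'll continue in, slowing down.

>>> send_rows:
  increments:
    - [0,0.006,0,0,0]
    - [0,0.01,0.001,0,0]
    - [0,0.01,0,0,0]
    - [0,0.008,0.001,0,0]
    - [0,0.006,0,0,0]
    - [0,0.005,0,0,0]
    - [0,0.004,0,0,0]
    - [0,0,0,0,0]

```text
clock: 19.55
position: [0.584, -0.0156, 0.0053]
ee_rot: [0.0, 1.0, -0.001, 0.001]
contact_force: [-0.7, 0.8, -0.9]
width: -0.0003
```

>>> send_rows:
  increments:
    - [0,0.002,0,0,0]
    - [0,0.001,0,0,0]
    - [0,0,0,0,0]
    - [0,0,0,0,0]

```text
clock: 20.05
position: [0.5842, -0.0156, 0.0054]
ee_rot: [-0.0, 1.0, -0.0, -0.001]
contact_force: [-4.8, -1.7, 2.5]
width: 0.0001
```

Run:
```python
from fit import *
c,im=shot('wrist','w11'); s=manip.get_state(); print(s['position'],s['contact_force'],s['qd'].round(3)[:3])
```

```text
[ 0.58413972 -0.01558393  0.00537657] [-6.05413078 -1.22332595  2.80885977] [-0.002 -0.001 -0.002]
```

View pics/w11.png

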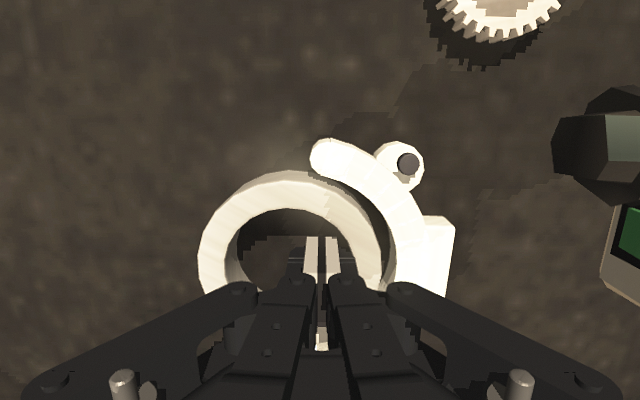

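>>> send_rows:
  increments:
    - [0,0.002,0,0,0]
    - [0,0.001,0,0,0]
    - [0,0,0,0,0]
    - [0,0,0,0,0]

```text
clock: 20.6
position: [0.5882, -0.0155, 0.0054]
ee_rot: [-0.0, 1.0, -0.0, -0.0]
contact_force: [-4.9, -0.3, 3.3]
width: -0.0003
```

>>> send_rows:
  increments:
    - [0,0.001,0,0,0]
    - [0,0.001,0,0,0]
    - [0,0,0,0,0]
    - [0,0,0,0,0]

```text
clock: 21.1
position: [0.5902, -0.0155, 0.0054]
ee_rot: [-0.0, 1.0, -0.0, -0.001]
contact_force: [-5.5, 0.3, 2.1]
width: 0.0002
```

No hard stop yet, but by geometry it is about home. Back off, rise and check.

>>> send_rows:
  increments:
    - [0,-0.006,0,0,0]
    - [0,-0.006,0,0,0]
    - [0,0,0,-0.015,0]
    - [0,-0.01,0.01,-0.04,0]
    - [0,-0.02,0.02,-0.055,0]
    - [0,-0.02,0.025,-0.055,0]
    - [0,-0.015,0.02,-0.055,0]
    - [0,-0.005,0.005,-0.03,0]

```text
clock: 22.1
position: [0.5097, -0.0966, 0.2592]
ee_rot: [0.001, 1.0, -0.001, 0.004]
contact_force: [-0.0, -0.6, -1.0]
width: 0.0
```

>>> send_rows:
  increments:
    - [0,0,0,0,0]
    - [0,0,0,0,0]
    - [0,0,0,0,0]
    - [0,0,0,0,0]

```text
clock: 22.6
position: [0.5087, -0.0946, 0.253]
ee_rot: [-0.0, 1.0, -0.0, -0.001]
contact_force: [0.3, -0.4, 0.2]
width: -0.0001
```

Run:
```python
from crad2 import *
c,im=shot('wrist','w12'); s=manip.get_state(); print(s['position'],s['qd'].round(3)[:3]); rings(c,im); rings(c,im,215)
p,f,_=fitc(c,im,.0405,(.576,-.015),248,(360,20,130,160)); print(p.round(4),f)
S=5;o=(360,30)
v=cv2.resize(im[30:150,360:480],None,fx=S,fy=S,interpolation=cv2.INTER_CUBIC)
pl=lambda q:np.round((q-o+.5)*S-.5).astype(np.int32)
cv2.polylines(v,[pl(w2px(c,outline((.5767,-.0153,-.042),.0405)))],True,(0,0,255),1)
for r in(.027,.039): cv2.polylines(v,[pl(circ(c,(.5767,-.0153),r,.022))],True,(0,160,0),1)
cv2.imwrite('pics/w12v.png',v)
```

```text
[ 0.50881467 -0.09471211  0.25321132] [-0.001 -0.003 -0.007]
blob [ 0.5177 -0.2075] r 0.0194 e 0.0061
blob [ 0.5016 -0.2096] r 0.021 e 0.0066
blob [ 0.6187 -0.1531] r 0.0158 e 0.0011
blob [ 0.355  -0.1475] r 0.05 e 0.0013
hole [ 0.3548 -0.1463] r 0.033 e 0.0018
blob [ 0.5902 -0.0147] r 0.0474 e 0.0046
hole [ 0.5768 -0.0146] r 0.0273 e 0.0003
blob [ 0.6194 -0.1532] r 0.0143 e 0.002
blob [ 0.3544 -0.1489] r 0.0485 e 0.0003
hole [ 0.3541 -0.149 ] r 0.0349 e 0.0003
blob [ 0.5902 -0.0141] r 0.0467 e 0.0044
hole [ 0.5768 -0.0145] r 0.028 e 0.0003
[ 0.577  -0.0155 -0.0479] -2.4083189478124756
```

View pics/w12v.png

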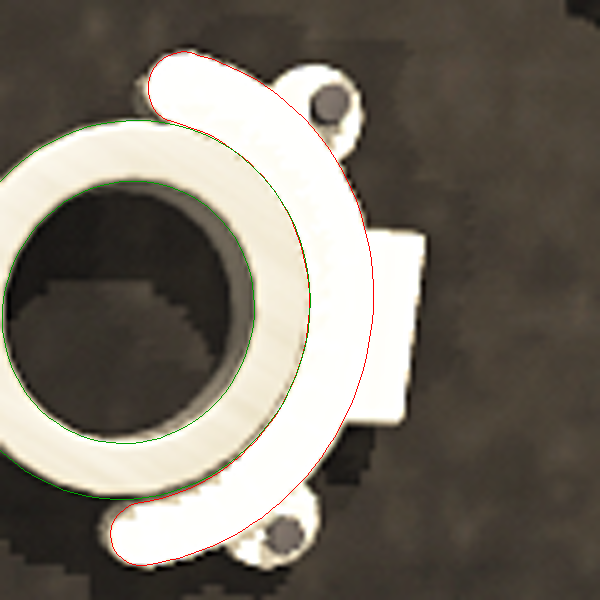

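The small ring is home: centre (0.5768,−0.0146) against cradle (0.577,−0.0154), under 1 mm off. Now the large ring at (0.3545,−0.149).

>>> send_rows:
  increments:
    - [0,-0.02,0.006,0.01,0]
    - [0,-0.035,0.012,0.03,0]
    - [0,-0.035,0.012,0.045,0]
    - [0,-0.035,0.012,0.05,0]
    - [0,-0.02,0.008,0.04,0]
    - [0,-0.009,0.004,0.018,0]
    - [0,0,0,0,0]
    - [0,0,0,0,0]

```text
clock: 23.65
position: [0.3562, -0.1494, 0.0619]
ee_rot: [0.0, 1.0, -0.0, 0.001]
contact_force: [-0.4, 0.2, -0.2]
width: -0.0003
```

>>> send_rows:
  increments:
    - [0,0,0,0,0]
    - [0,0,0,0,0]

```text
clock: 23.9
position: [0.3558, -0.1491, 0.0619]
ee_rot: [0.0, 1.0, -0.0, 0.001]
contact_force: [-0.3, -0.2, -0.1]
width: 0.0001
```

Run:
```python
from fit import *
c,im=shot('wrist','w13'); s=manip.get_state(); print(s['position'],s['qd'].round(3)[:3],yaw(s))
```

```text
[ 0.35561638 -0.14898593  0.06181429] [-0.002  0.002  0.008] -0.00041744422294900496
```

View pics/w13.png

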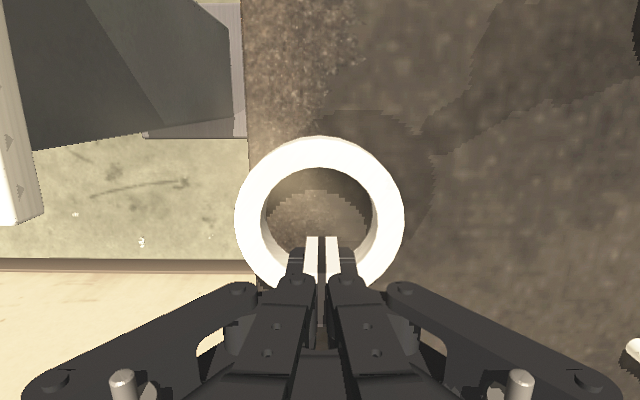

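Fingers centred over the large ring. I'll turn to the cradle's yaw while lowering, then tow along tool x, across, and in.

>>> send_rows:
  increments:
    - [0,0,0,0.015,0.107]
    - [0,0,0,0.02,0.107]
    - [0,0,0,0.013,0]
    - [0,0,0,0.005,0]
    - [0,0,0,0,0]
    - [0,0.006,0,0,0]
    - [0,0.01,0,0,0]
    - [0,0.01,0,0,0]

```text
clock: 24.95
position: [0.3788, -0.1537, 0.0083]
ee_rot: [-0.001, 0.994, -0.107, -0.002]
contact_force: [-9.5, 0.5, 5.4]
width: 0.0002
```

>>> send_rows:
  increments:
    - [0,0.015,0,0,0]
    - [0,0.015,0,0,0]
    - [0,0.015,0,0,0]
    - [0,0.012,0,0,0]
    - [0,0.007,0.006,0,0]
    - [0,0,0.01,0,0]
    - [0,0,0.012,0,0]
    - [0,0,0.016,0,0]

```text
clock: 25.95
position: [0.4334, -0.2119, 0.0083]
ee_rot: [-0.0, 0.994, -0.107, 0.0]
contact_force: [0.3, 3.0, -1.4]
width: 0.0001
```

>>> send_rows:
  increments:
    - [0,0,0.016,0,0]
    - [0,0,0.016,0,0]
    - [0,0,0.016,0,0]
    - [0,0,0.016,0,0]
    - [0,0,0.01,0,0]
    - [0,0,0.006,0,0]
    - [0,0,0.003,0,0]
    - [0,0,0,0,0]

```text
clock: 26.95
position: [0.4157, -0.2923, 0.0083]
ee_rot: [0.0, 0.994, -0.107, -0.0]
contact_force: [-1.1, 2.3, -0.6]
width: -0.0001
```

Run:
```python
from fit import *
c,im=shot('wrist','w14'); s=manip.get_state(); p=s['position'];print(p,s['qd'].round(3)[:3],yaw(s))
y=yaw(s); ex=np.array([np.cos(y),np.sin(y)]);ey=np.array([np.sin(y),-np.cos(y)]); d=np.array([.5712,-.3097])-p[:2]; print('origin in tool',d@ex,d@ey)
q=arc(c,im,.05,p[:2]-ey*.02,.4,2.4);print(q,(q[0]-p[:2])@ex,(q[0]-p[:2])@ey)
cv2.polylines(im,[np.round(circ(c,q[0],.05,.022)).astype(np.int32)],True,(0,0,255),1);cv2.imwrite('pics/w14v.png',im)
```

```text
[ 0.41573063 -0.29232329  0.00829929] [ 0.002 -0.     0.001] -0.2141970754366712
origin in tool 0.15561013376209804 -0.01606741765407172
(array([ 0.41872798, -0.27041034]), np.float64(9.31348273578339e-05), np.int64(60)) -0.0017290305299847001 -0.022049305191464096
```

View pics/w14v.png

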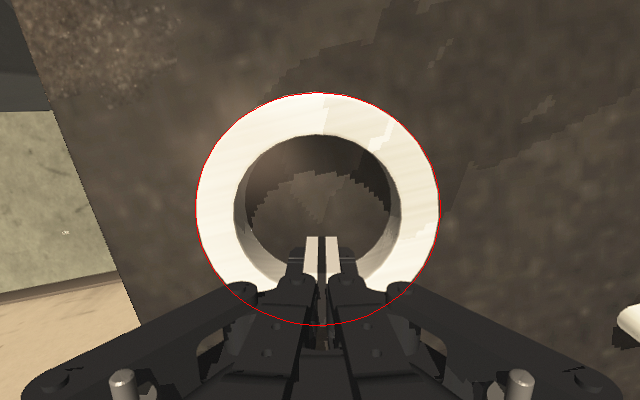

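Good fit. The ring is 6 mm short of the cradle axis laterally, so nudge it, recentre the fingers and tow in.

>>> send_rows:
  increments:
    - [0,0,0.004,0,0]
    - [0,0,0.002,0,0]
    - [0,0,0,0,0]
    - [0,0,-0.01,0,0]
    - [0,0.006,-0.012,0,0]
    - [0,0.008,0,0,0]
    - [0,0.01,0,0,0]
    - [0,0.014,0,0,0]

```text
clock: 28.0
position: [0.453, -0.283, 0.008]
ee_rot: [-0.001, 0.994, -0.106, -0.004]
contact_force: [-9.3, 1.9, 7.5]
width: 0.0
```

>>> send_rows:
  increments:
    - [0,0.015,0,0,0]
    - [0,0.015,0,0,0]
    - [0,0.015,0,0,0]
    - [0,0.015,0,0,0]
    - [0,0.013,0,0,0]
    - [0,0.009,0,0,0]
    - [0,0.005,0,0,0]
    - [0,0,0,0,0]

```text
clock: 29.0
position: [0.5396, -0.3025, 0.008]
ee_rot: [-0.001, 0.994, -0.107, -0.003]
contact_force: [-4.3, 1.7, 5.2]
width: 0.0001
```

```bash
cat > l.py <<'E'
from fit import *
import sys
c,im=shot('wrist',sys.argv[1]); s=manip.get_state(); p=s['position'];print(p,s['contact_force'].round(1),s['qd'].round(3)[:3],yaw(s))
y=yaw(s); ex=np.array([np.cos(y),np.sin(y)]);ey=np.array([np.sin(y),-np.cos(y)]); d=np.array([.5712,-.3097])-p[:2]; print('origin in tool',d@ex,d@ey)
q=arc(c,im,.05,p[:2]-ex*.019,1.4+y,3.0+y);print(q,(q[0]-p[:2])@ex,(q[0]-p[:2])@ey)
cv2.polylines(im,[np.round(circ(c,q[0],.05,.022)).astype(np.int32)],True,(0,0,255),1);cv2.imwrite(f'pics/{sys.argv[1]}v.png',im)
E
python3 l.py w15
```

```text
[ 0.53963186 -0.30252357  0.00800954] [-6.3  1.9  3.9] [-0.     0.001  0.004] -0.21438002534815934
origin in tool 0.032372224456923546 0.00029629285414116635
(array([ 0.52031883, -0.2976379 ]), np.float64(0.00019945530890259263), np.int64(60)) -0.01991030956862058 -0.0006651460638240712
```

View pics/w15v.png

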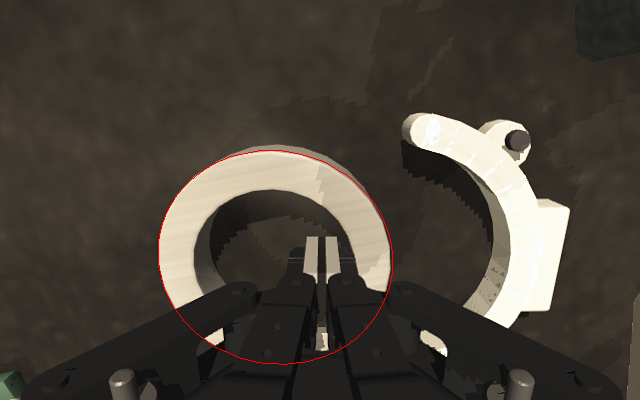

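Ring on the axis (0.7 mm off laterally), 52 mm to go.

>>> send_rows:
  increments:
    - [0,0.008,0,0,0]
    - [0,0.01,0.001,0,0]
    - [0,0.01,0,0,0]
    - [0,0.008,0,0,0]
    - [0,0.006,0,0,0]
    - [0,0.004,0,0,0]
    - [0,0.002,0,0,0]
    - [0,0,0,0,0]

```text
clock: 30.05
position: [0.5856, -0.3137, 0.008]
ee_rot: [-0.001, 0.994, -0.107, -0.003]
contact_force: [-6.1, 0.8, 5.2]
width: 0.0
```

>>> send_rows:
  increments:
    - [0,0.002,0,0,0]
    - [0,0.001,0,0,0]
    - [0,0,0,0,0]
    - [0,0,0,0,0]

```text
clock: 30.55
position: [0.5883, -0.3143, 0.008]
ee_rot: [-0.001, 0.994, -0.107, -0.003]
contact_force: [-6.5, 2.2, 4.8]
width: -0.0004
```

```bash
python3 l.py w16
```

```text
[ 0.58829701 -0.31424632  0.00800218] [-7.2  0.6  5. ] [ 0.001 -0.001  0.   ] -0.21438909581151985
origin in tool -0.01767283499116172 -0.0008048452982216465
(array([ 0.57007816, -0.30827625]), np.float64(0.00045596901572683414), np.int64(60)) -0.019071897885226063 -0.0019573300525696363
```

View pics/w16v.png

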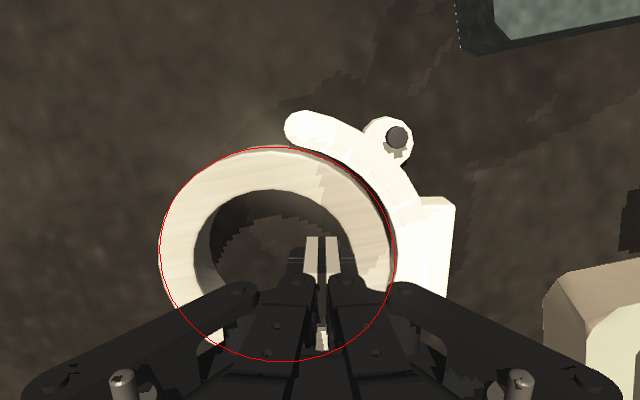

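About 2 mm short; two more small steps.

>>> send_rows:
  increments:
    - [0,0.001,0,0,0]
    - [0,0.001,0,0,0]
    - [0,0,0,0,0]
    - [0,0,0,0,0]

```text
clock: 31.1
position: [0.5902, -0.3147, 0.008]
ee_rot: [-0.001, 0.994, -0.107, -0.003]
contact_force: [-6.5, 2.2, 5.1]
width: 0.0
```

>>> send_rows:
  increments:
    - [0,-0.008,0,0,0]
    - [0,-0.008,0,0,0]
    - [0,0,0,-0.02,0]
    - [0,0,0,-0.05,0]
    - [0,-0.01,0.025,-0.055,0]
    - [0,-0.014,0.03,-0.055,0]
    - [0,-0.012,0.025,-0.05,0]
    - [0,0,0.008,-0.01,0]

```text
clock: 32.1
position: [0.5243, -0.3925, 0.2517]
ee_rot: [0.003, 0.994, -0.108, 0.004]
contact_force: [-0.4, 0.3, 0.3]
width: 0.0001
```

>>> send_rows:
  increments:
    - [0,0,0,0,-0.107]
    - [0,0,0,0,-0.107]
    - [0,0,0,0,0]
    - [0,0,0,0,0]
    - [0,0,0,0,0]
    - [0,0,0,0,0]

```text
clock: 32.85
position: [0.5239, -0.3896, 0.2467]
ee_rot: [-0.0, 1.0, -0.001, -0.0]
contact_force: [0.5, -0.3, -0.3]
width: 0.0003
```

```bash
cat > chk.py <<'E'
from crad2 import *
import sys
f=sys.argv[1]
c,im=shot('wrist',f); s=manip.get_state(); print(s['position'],s['qd'].round(3)[:3],yaw(s)); rings(c,im); rings(c,im,215)
P=(.5712,-.3097,-.214)
ctr=w2px(c,[.575,-.31,.016])[0]; o=(ctr-60).astype(int).clip(0)
p,fn,_=fitc(c,im,.0515,P[:2],248,(*o,150,150)); print('cradle',p.round(4),fn)
S=5
v=cv2.resize(im[o[1]:o[1]+120,o[0]:o[0]+130],None,fx=S,fy=S,interpolation=cv2.INTER_CUBIC)
pl=lambda q:np.round((q-o+.5)*S-.5).astype(np.int32)
cv2.polylines(v,[pl(w2px(c,outline(p,.0515)))],True,(0,0,255),1)
for r in(.034,.05): cv2.polylines(v,[pl(circ(c,p,r,.022))],True,(0,160,0),1)
cv2.imwrite(f'pics/{f}v.png',v)
E
python3 chk.py w17
```

```text
[ 0.52389381 -0.3896452   0.24677643] [ 0.    -0.001 -0.002] -0.0012615390942924557
blob [ 0.377  -0.6219] r 0.0185 e 0.0058
blob [ 0.5308 -0.5013] r 0.0204 e 0.0063
blob [ 0.5169 -0.5017] r 0.0206 e 0.0065
blob [ 0.5943 -0.4693] r 0.0243 e 0.0065
blob [ 0.3518 -0.3989] r 0.0381 e 0.0149
blob [ 0.5844 -0.312 ] r 0.0588 e 0.0042
hole [ 0.5702 -0.3092] r 0.0341 e 0.0004
blob [ 0.3781 -0.5061] r 0.0491 e 0.0216
blob [ 0.5929 -0.47  ] r 0.0211 e 0.0078
blob [ 0.3578 -0.4335] r 0.0188 e 0.0068
blob [ 0.5844 -0.3113] r 0.0577 e 0.005
hole [ 0.5705 -0.3095] r 0.0347 e 0.0003
cradle [ 0.5716 -0.3099 -0.2111] -2.467384290948841
```

View pics/w17v.png

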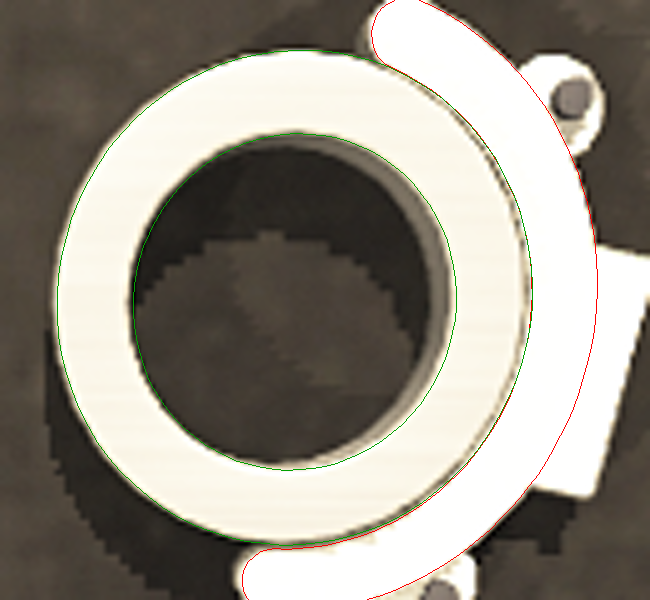

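The ring sits ~1.2 mm short of home; there is time, so I'll nudge it again.

>>> send_rows:
  increments:
    - [0,0.01,-0.014,0.02,0]
    - [0,0.014,-0.022,0.05,0]
    - [0,0.014,-0.022,0.055,0]
    - [0,0.009,-0.014,0.045,0]
    - [0,0.003,-0.005,0.017,0.107]
    - [0,0,0,0,0.107]
    - [0,0,0,0,0]
    - [0,0,0,0,0]

```text
clock: 33.9
position: [0.5742, -0.313, 0.0603]
ee_rot: [0.0, 0.994, -0.107, 0.0]
contact_force: [0.3, 0.1, -0.8]
width: 0.0002
```

>>> send_rows:
  increments:
    - [0,0,0,0.015,0]
    - [0,0,0,0.02,0]
    - [0,0,0,0.012,0]
    - [0,0,0,0.004,0]
    - [0,0,0,0,0]
    - [0,0,0,0,0]

```text
clock: 34.65
position: [0.5744, -0.3131, 0.0095]
ee_rot: [0.0, 0.994, -0.107, 0.001]
contact_force: [-0.9, 0.0, -0.2]
width: -0.0001
```

>>> send_rows:
  increments:
    - [0,0.005,-0.001,0,0]
    - [0,0.005,0,0,0]
    - [0,0.004,0,0,0]
    - [0,0.002,0,0,0]
    - [0,0.001,0,0,0]
    - [0,0.001,0,0,0]
    - [0,0,0,0,0]
    - [0,0,0,0,0]

```text
clock: 35.65
position: [0.59, -0.3151, 0.0087]
ee_rot: [-0.0, 0.994, -0.107, -0.002]
contact_force: [-4.9, 0.5, 3.1]
width: 0.0001
```

>>> send_rows:
  increments:
    - [0,0.001,0,0,0]
    - [0,0.001,0,0,0]
    - [0,0,0,0,0]

```text
clock: 36.02
position: [0.5914, -0.3153, 0.0086]
ee_rot: [-0.001, 0.994, -0.107, -0.002]
contact_force: [-6.1, 1.4, 4.4]
width: -0.0003
```

Target finger position reached. Back off and check.

>>> send_rows:
  increments:
    - [0,-0.008,0,0,0]
    - [0,-0.008,0,0,0]
    - [0,0,0,-0.02,0]
    - [0,0,0,-0.05,0]
    - [0,-0.01,0.025,-0.055,0]
    - [0,-0.014,0.03,-0.055,0]
    - [0,-0.012,0.025,-0.05,0]
    - [0,0,0.008,-0.01,0]

```text
clock: 37.02
position: [0.5251, -0.3928, 0.2523]
ee_rot: [0.003, 0.994, -0.108, 0.004]
contact_force: [0.2, 0.6, -1.1]
width: 0.0001
```

>>> send_rows:
  increments:
    - [0,0,0,0,-0.107]
    - [0,0,0,0,-0.107]
    - [0,0,0,0,0]
    - [0,0,0,0,0]
    - [0,0,0,0,0]
    - [0,0,0,0,0]

```text
clock: 37.78
position: [0.5247, -0.3901, 0.2472]
ee_rot: [-0.0, 1.0, -0.001, -0.0]
contact_force: [-1.0, 0.4, -0.2]
width: 0.0002
```

```bash
python3 chk.py w18
python3 - <<'E'
from h import *
c,im=shot('top','t18'); cv2.imwrite('pics/t18z.png',cv2.resize(im[140:300,180:460],None,fx=2.8,fy=2.8,interpolation=cv2.INTER_CUBIC))
E
```

```text
[ 0.52471409 -0.39012457  0.2473095 ] [-0.  0. -0.] -0.0011573922905971565
blob [ 0.3776 -0.6229] r 0.0186 e 0.0058
blob [ 0.5333 -0.5011] r 0.0196 e 0.0061
blob [ 0.5178 -0.5024] r 0.0206 e 0.0063
blob [ 0.5943 -0.4692] r 0.0241 e 0.0063
blob [ 0.3519 -0.3983] r 0.0378 e 0.0153
blob [ 0.585  -0.3124] r 0.0586 e 0.004
hole [ 0.5714 -0.3094] r 0.0341 e 0.0004
blob [ 0.3788 -0.5051] r 0.0491 e 0.0219
blob [ 0.5931 -0.4695] r 0.0212 e 0.0078
blob [ 0.3564 -0.4338] r 0.0189 e 0.0069
blob [ 0.585  -0.3117] r 0.0578 e 0.0044
hole [ 0.5717 -0.3096] r 0.0347 e 0.0003
cradle [ 0.5712 -0.31   -0.2071] -2.3707461974081943
```

View pics/w18v.png

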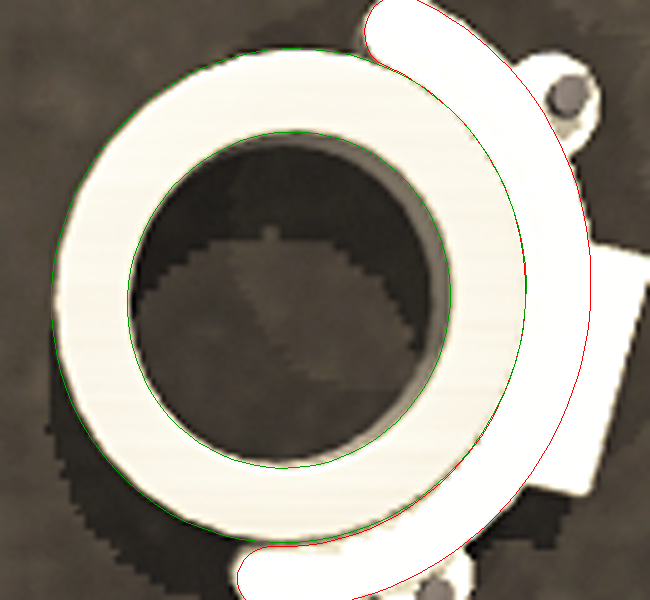

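View pics/t18z.png

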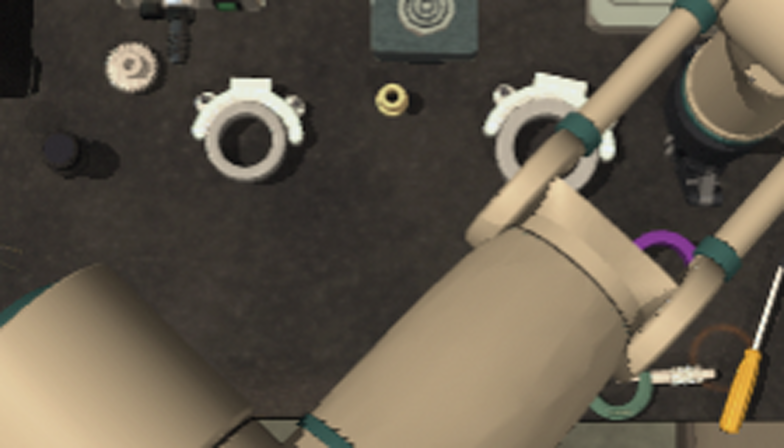

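Both rings are home and the bystanders are in place. The robot is clear at z = 0.25 m, so I'll hand in.

```bash
python3 -c "
from rig import manip
print(manip.sign_off())"
```

```text
the job is handed in; nothing more can be done
None
```

Both rings are now in their own cradles, and the job was handed in at about 38 s with the arm clear of everything. I towed the large ring out first. Then I towed the small ring into the left (small) cradle and the large ring into the right (large) one. All the sliding was done with shut fingers in the bores.

| Ring | Ring centre (last fit) | Cradle centre (last fit) | Offset |
|---|---|---|---|
| Small | (0.5768, −0.0146) | (0.577, −0.0155) | about 1 mm |
| Large | (0.5714 to 0.5717, −0.3095) | (0.5712, −0.310) | under 1 mm |

- **Limits:** the calibration is only good to about 2 mm. I placed the rings by position, not by pushing them against the back, so I never felt a hard stop. Reported forces stayed under about 15 N.
- **Correction:** the first check showed the large ring 1.2 mm short, so I nudged it again, and the second check came out well.
- **Parking:** while set aside, the large ring overhung the front edge of the plate by about 12 mm. It stayed stable.
- **Bystanders:** the last top view shows the bushing, gear and loupe undisturbed, and the arm hid part of the purple ring. The stepped shaft was hidden there, but in the wrist view it measured the same before and after, within about 1 mm.

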